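Clip the blue kitchen timer onto the sloped rail

TASK

Mount the blue clip-on timer on the sloped counter rail, between the two yellow stops: hook its fixed lip behind the rail's upper edge while the clip end is still raised, pull it down the slope until the lip is snug, then tilt the clip end down until the sprung orange clip snaps behind the lower edge and the timer lies flat on the rail. Do not force it (the rail and stops may never feel more than about 3 kg, 30 N, from the timer), let go of it, and leave the white spare timer and everything else where it is.

Things in the scene. Friction and masses are not known exactly. Their poses are not given: they have to be found in the camera images.
- timer: blue clip-on timer, 0.12 to 0.23 kg, lying level on its two legs. Origin: middle of the flat seat under its base that will lie on the rail (16 mm above the counter at the start). z points out of its screen face, x from the clip end to the lip end. Base slab x -38 to 33, y -23 to 23, z 0 to 8 mm; rubber thumb pad on it at x -35 to -25. Seated, its x and z agree with the rail's
- housing (a point): middle of the timer's blue housing, the part to grip: 42 mm along x (-21 to 21), 46 mm along y, z 8 to 54 mm in the timer's frame; this point is at (0, 0, 34) mm. The timer is 70 mm tall in all on its legs
- lip (a point): upper inner edge of the timer's fixed grey lip, at (19.5, 0, -7) mm in its frame. Leg at x 25 to 33 down to z -16; the lip points back from it to -x, x 19.5 to 25, z -11 to -7: between seat and lip a 7 mm high, 5.5 mm deep slot for the 4 mm rail, whose edge goes right to the leg. 40 mm wide. The slot takes the rail tilted up to 30 deg
- foot (a point): tip of the timer's sprung orange nose (round, 4 mm thick) at rest, at (-20.5, 0, -6.7) mm in the timer's frame, on a leg at x -33 to -27 that reaches down to z -15.5, 30 mm wide; below the tip its lead-in slopes back outwards, 27 deg off the timer's z axis. Snapped, it sits under the rail's lower edge
- timer_clip (a joint): outward travel (m, 0 at rest, at most 0.007) of the sprung clip along the timer's -x. Spring: 0.8 N at rest, 2 N at 4.5 mm, damped. The rail's lower edge meets the lead-in about 0.2 rad short of flat, and the clip springs back in about 0.05 rad short of flat; this takes some 2 to 6 N of push on the clip end
- rail: flat aluminium rail on the dark stand, 50 mm wide up the slope, 320 long, 4 thick. Origin: centre of its outer face, 100 to 115 mm above the counter. z: the face's normal, leaning 30 deg to the robot's side; x: up the slope, away from the robot; y: along the rail. Upper edge x +25, lower edge x -25, underside z -4 mm; both edges free, a 14 mm wide, 24 mm deep web under the middle
- bay: the two yellow stops fixed on the rail, 8 mm high, 10 mm thick along the rail, inner faces 66 mm apart. Origin: midway between them on the rail's face; its y is the rail's y, its frame is level (not sloped), turned with the stand. Place along the rail varies
- spare: white spare timer with grey clip, same shape as the blue one (its origin lies 16 mm above the counter), bystander
- sauce: red sauce bottle, 56 mm wide, 170 high, bystander, origin at the centre of its underside
- oil: amber oil bottle, 56 mm wide, 170 high, bystander, origin at the centre of its underside
- bowl: steel bowl, 120 mm wide, 50 high, bystander, origin at the centre of its underside
- shaker: white shaker with steel cap, 44 mm wide, 90 high, bystander, origin at the centre of its underside
There are look-alikes about, which are no part of the job. Of the things like the timer, leave any that is green, red or turquoise; of the rest the larger one is meant.

How it is judged:
By the outcome, as a careful person would: the job done as asked, in the order asked, and still so for the second after the job is handed in, with the robot touching nothing.
It also fails if it takes over 54 s, if anything falls off the work surface, if the arm or the gripper's body presses on something with over 40 N, if the wrist force passes 120 N, or if a joint passes its speed limit or range.

ROBOT

A 6-joint arm with a two-finger parallel gripper is mounted at the origin on the work surface. World frame = base frame: x ahead of the robot, y to its left, z up, the work surface at z = 0. Lengths are in m, angles in rad, forces in N, time in s.
With the tool pointing down it reaches from about 0.4 to 0.825 m from the base axis. Payload 7 kg.
Tool frame: the origin (TCP) lies midway between the tips of the shut fingers; the grasp point (between the pads) lies 19 mm behind it (arm.hold_point_z is the distance from the TCP to the grasp point, in m); z points along the fingers, x is the direction in which the jaws open and shut, and the axes are right-handed (so a half turn about z gives the same grasp; the last joint's range is limited). The gripper opens to 88 mm and grips with 3 to 60 N. Pads are 19 mm wide; open, the fingers measure 130 mm over their backs; the gripper's body (78 mm by 193 mm) begins 47 mm behind the grasp point.
Start: joints at [-0.933, 0.359, 0.012, 0, -1.224, -0.288], TCP at [0.231, -0.634, 0.227] pointing down, gripper open.
Joint ranges: [-3.07, 3.07], [-1.43, 2.12], [-1.02, 1.25], [-3.03, 1.67], [-3.05, -0], [-3.03, 3.03]. Speed limits (rad/s): [2.39, 2.39, 3.01, 3.14, 3.14, 3.14].

INTERFACE

Orientations are given as [roll, pitch, yaw] about the fixed x, y, z axes, in that order (R = Rz(yaw) Ry(pitch) Rx(roll)).
In Python, from station import readout, viewer, job, arm gives the robot as it stands.
- The arm moves only by the tool apply_moves, never from a script. Its argument "deltas" is text: rows parted by semicolons, each of 4 numbers parted by spaces: the shift along the tool's x, y, z in cm, then the turn about the tool's z in rad. A call has 1 to 10 rows; each row shifts and turns the commanded pose from where the row before left it, along the tool's axes as they then stand; what a row does not reach is not made up. A row lasts 1/8 s, in which the tool goes at most 62.5 mm and 10.7 degrees, less where a joint would pass 70% of its speed; a pose out of reach is approached as far as the arm can. A call is refused whole if a number of a shift passes 6.25 or a number of a turn 0.188, either way. A call with a gripper value outside its range is refused whole. "gripper" is the closure, from -1 (fully open) to 1 (shut), so that 0 is half open, set as the call begins (left out, the last holds). The fingers move at their own pace and stop on an object; "squeeze" is the grip in N (left out, the last holds). Time passes only in rows, so rows that do not move let the fingers close. It gives the time, the measured TCP pose, the force and the opening at its end, in the units of the state.
- readout.get_state(): the state, without advancing time (a new reading comes with each control period).
- viewer.grab_frame(name): name is "scene" or "top" or "wrist"; returns a dict with "image" (480x640x3 uint8, red, green, blue), "camera_matrix" (3x3 intrinsics, pixels), "k1" (the pictures are not rectified: a ray, as slopes to the right and down, at radius r is drawn at 1 + k1 r^2 times it, then the intrinsics apply), "cam_to_world" (4x4, takes a point from camera to world coordinates). Camera axes: x right, y up, looking along -z (the intrinsics and any distortion apply to the point x, -y, -z); pixel columns grow to the right and rows downward; lengths in m; the calibration is good to about 2 mm. A picture is of the moment at which its call begins. There is no depth.
- job.job_done(): hands the job in, once; it reports no verdict.
Trained networks look in the newest picture that a camera, given by its name, has taken for a name from the list of things; names that differ only in an ending like _2 or _b are one class to them, and where a whole thing is asked for, a point or a joint stands for the part that bears it (a point fixed in the world has none). Each returns a list of dicts, best first, with "conf" (0 to 1); they miss things now and then, are a little off and sometimes report something else, mostly with a low value. They report only what shows in the picture. A call takes as long as a camera call. They do not tell look-alikes from the thing itself.
- viewer.silhouettes(camera, query): "region" (480x640 bool, what is visible of it) and "extent" ([left, top, width, height] in pixels, round what is visible of it).
The state is a dict: "t": time; "q": joint angles; "qd": joint speeds; "joint_efforts": joint torques, N m; "eef_pos": TCP position; "ee_rot": TCP orientation; "force": force on the tool from outside, world axes, zero at the start; "moment": the same for the moment, N m; "width": finger opening in m.
Only numpy, scipy, OpenCV 4.12 (cv2) and the standard library are available. Lean on these libraries where they do the work, as an engineer would, in place of code of your own. Each camera call takes 0.05 s, during which the arm holds its last target.

## Working session

There is one attempt and no reset: what is moved stays moved. The work goes in short steps, Python scripts to look and compute and a tool call to move; the robot and the scene stay as the last step left them, time stands still between calls to the robot, and variables do not carry over. Pictures are saved under pics/ and viewed, and the job is handed in when it is done.

Besides the shell and the picture viewer there is one more tool, called after ">>>" as a command line: name --argument value ..., lists and objects as JSON in quotes. apply_moves: Moves the arm, as the interface text tells. Its arguments: {"type":"object","properties":{"deltas":{"type":"string"},"gripper":{"type":"number"},"squeeze":{"type":"number"}},"required":["deltas"]}

```bash
ls; mkdir -p pics; python3 - <<'E'
from station import readout, viewer, job, arm
import cv2
s=readout.get_state(); print(s); print(arm.hold_point_z)
for n in ["scene","top","wrist"]:
    f=viewer.grab_frame(n); cv2.imwrite(f"pics/{n}0.png",f["image"][:,:,::-1]); print(n,f["camera_matrix"].tolist(),f["k1"],f["cam_to_world"].round(3).tolist())
E
```

```text
pics
{'t': 0.0, 'q': array([-9.32900441e-01,  3.59391905e-01,  1.10433650e-02, -3.42885094e-04,
       -1.22413977e+00, -2.88098975e-01]), 'qd': array([ 0.00101232,  0.00136985, -0.0005403 , -0.00045344,  0.0003751 ,
       -0.0011161 ]), 'joint_efforts': array([ 8.84177389e-04, -5.82721925e+01,  2.93060660e+01,  6.99704200e+00,
        7.00753473e-03, -1.58020171e-04]), 'eef_pos': array([ 0.23111669, -0.6336553 ,  0.22561404]), 'ee_rot': array([-3.14142091e+00, -1.71384385e-03,  1.92047632e+00]), 'force': array([-0.17789828, -0.54919102,  0.44532981]), 'moment': array([-0.01127408, -0.06441123,  0.07001437]), 'width': 0.08778735441082265}
0.0188
scene [[464.09886834742383, 0.0, 323.35416697775526], [0.0, 464.09886834742383, 233.4187446509688], [0.0, 0.0, 1.0]] 0.04216391477378704 [[0.059, -0.894, 0.444, 0.905], [0.998, 0.053, -0.026, -0.04], [-0.001, 0.445, 0.896, 0.935], [0.0, 0.0, 0.0, 1.0]]
top [[486.65572070124045, 0.0, 319.8492287843], [0.0, 486.65572070124045, 240.26293411042306], [0.0, 0.0, 1.0]] 0.030148384773817063 [[-0.014, 0.988, -0.153, 0.3], [-1.0, -0.016, -0.008, 0.001], [-0.01, 0.153, 0.988, 1.374], [0.0, 0.0, 0.0, 1.0]]
wrist [[390.4217460867632, 0.0, 319.62574983965817], [0.0, 390.4217460867632, 237.58225808673944], [0.0, 0.0, 1.0]] 0.02741024416909414 [[-0.343, -0.905, -0.251, 0.164], [0.939, -0.33, -0.094, -0.659], [0.002, -0.268, 0.963, 0.384], [0.0, 0.0, 0.0, 1.0]]
```

View pics/scene0.png

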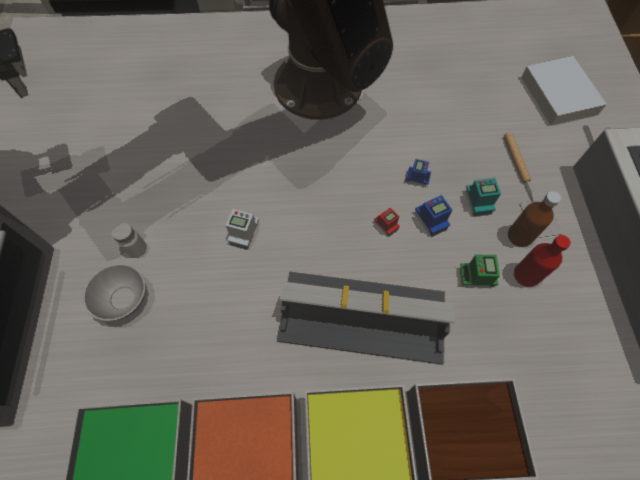

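View pics/top0.png

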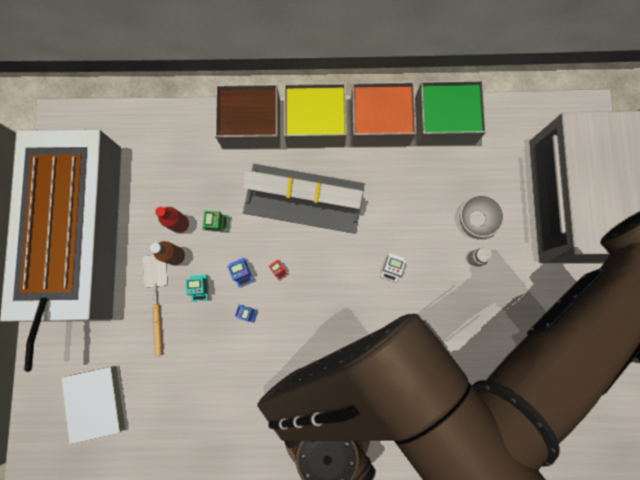

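View pics/wrist0.png

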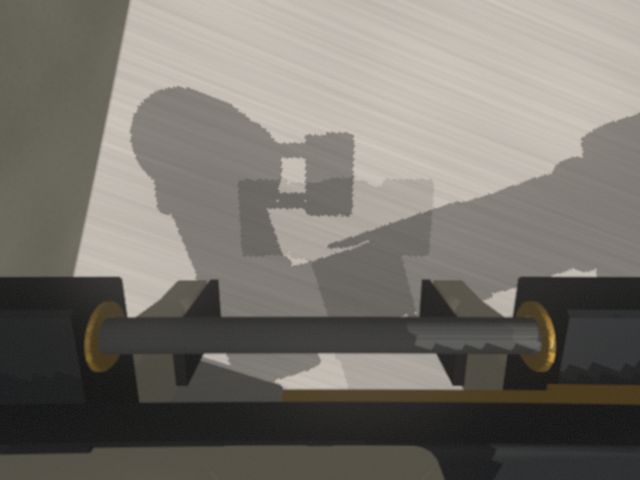

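The things that could be taken for the timer, as scene pixels: large blue (434,213), small blue (420,171), turquoise (484,195), green (482,270), red (389,220) and white spare (241,228). By the description it is the larger blue one. I'll check that in a close crop.

```bash
cat > h.py <<'E'
import numpy as np, cv2
from station import readout, viewer, job, arm
def proj(f,P):
    P=np.atleast_2d(P); T=np.linalg.inv(f["cam_to_world"]); c=P@T[:3,:3].T+T[:3,3]
    u=np.c_[c[:,0]/-c[:,2],-c[:,1]/-c[:,2]]; r2=(u**2).sum(1,keepdims=True)
    u=u*(1+f["k1"]*r2); K=f["camera_matrix"]
    return u@K[:2,:2].T+K[:2,2]
def ray(f,px):
    K=f["camera_matrix"]; d=(np.array(px,float)-K[:2,2])/np.array([K[0,0],K[1,1]]); u=d.copy()
    for _ in range(30): u=d/(1+f["k1"]*(u@u))
    v=f["cam_to_world"][:3,:3]@np.array([u[0],-u[1],-1]); return f["cam_to_world"][:3,3],v/np.linalg.norm(v)
def onz(f,px,z):
    o,v=ray(f,px); return o+v*(z-o[2])/v[2]
def tri(pairs):
    A=np.zeros((3,3));b=np.zeros(3)
    for f,px in pairs:
        o,v=ray(f,px);M=np.eye(3)-np.outer(v,v);A+=M;b+=M@o
    return np.linalg.solve(A,b)
def save(n,im): cv2.imwrite(f"pics/{n}.png",im[:,:,::-1])
E
python3 - <<'E'
from h import *
F={n:viewer.grab_frame(n) for n in ["scene","top"]}
for q in ["timer","rail","bay","spare","sauce","oil"]:
    for n in F:
        for d in viewer.silhouettes(n,q)[:7]:
            e=d["extent"]; c=(e[0]+e[2]/2,e[1]+e[3]/2)
            m=np.argwhere(d["region"]).mean(0)[::-1]; print(q,n,round(d["conf"],2),e,m.round(1),onz(F[n],m,0.03 if q in("timer","spare") else .1).round(3))
im=F["scene"]["image"]; c=im[150:320,360:520]; c=cv2.resize(c,None,fx=4.6,fy=3.5*1,interpolation=cv2.INTER_CUBIC); save("crop1",cv2.resize(im[150:300,370:510],(560,600),interpolation=cv2.INTER_CUBIC))
save("crop2",cv2.resize(im[255:370,260:470],(800,438),interpolation=cv2.INTER_CUBIC))
E
```

```text
timer scene 0.91 [459.3, 252.3, 37.9, 33.6] [480.  270.8] [0.563 0.307 0.03 ]
timer scene 0.89 [408.8, 157.5, 22.3, 27.0] [418.6 172.4] [0.312 0.217 0.03 ]
timer scene 0.86 [416.6, 198.9, 36.0, 36.3] [434.7 214.7] [0.425 0.235 0.03 ]
timer scene 0.79 [375.9, 210.4, 19.7, 25.9] [388.2 221.6] [0.436 0.131 0.03 ]
timer scene 0.63 [465.5, 179.7, 34.1, 37.6] [483.1 196.5] [0.385 0.351 0.03 ]
timer top 0.91 [227.6, 258.2, 22.5, 26.4] [239.5 271.8] [0.423 0.235 0.03 ]
timer top 0.83 [203.2, 212.5, 27.1, 18.7] [214.7 221.2] [0.567 0.307 0.03 ]
timer top 0.6 [181.6, 272.3, 28.0, 28.2] [197.  287.5] [0.382 0.352 0.03 ]
timer top 0.52 [233.4, 304.5, 23.3, 15.8] [245.1 313.6] [0.309 0.219 0.03 ]
timer top 0.46 [272.0, 262.8, 10.7, 17.9] [277.4 269.6] [0.428 0.13  0.03 ]
rail scene 0.95 [276.7, 284.7, 178.4, 39.5] [367.5 303.5] [0.642 0.058 0.1  ]
rail scene 0.53 [416.2, 199.5, 34.1, 36.5] [434.8 215.5] [0.464 0.214 0.1  ]
rail top 0.78 [241.9, 168.7, 121.0, 40.7] [301.6 189.1] [0.638 0.058 0.1  ]
bay scene 0.82 [343.2, 287.0, 44.2, 26.0] [361.7 298.2] [0.631 0.048 0.1  ]
bay top 0.67 [287.2, 178.9, 30.1, 23.6] [302.1 190.5] [0.634 0.057 0.1  ]
spare scene 0.82 [224.8, 209.8, 35.7, 38.6] [240.9 227.8] [ 0.432 -0.193  0.03 ]
spare scene 0.72 [279.7, 285.3, 175.8, 38.8] [367.6 303.5] [0.62  0.066 0.03 ]
spare top 0.59 [380.2, 253.6, 25.9, 29.4] [392.3 267.9] [ 0.428 -0.188  0.03 ]
sauce scene 0.72 [513.7, 233.9, 56.9, 51.4] [540.4 261.4] [0.577 0.399 0.1  ]
sauce scene 0.68 [224.3, 208.5, 38.5, 43.6] [240.7 228.3] [ 0.47  -0.181  0.1  ]
sauce top 0.59 [154.2, 207.8, 35.2, 27.2] [171.9 219.6] [0.56  0.405 0.1  ]
oil scene 0.57 [509.9, 192.5, 50.5, 53.0] [532.9 220.6] [0.488 0.408 0.1  ]
oil top 0.96 [149.9, 237.0, 34.3, 29.5] [167.6 253. ] [0.47  0.413 0.1  ]
```

View pics/crop1.png

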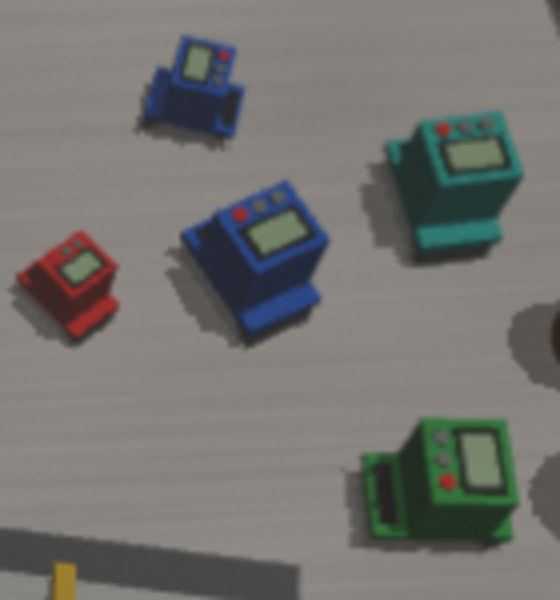

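View pics/crop2.png

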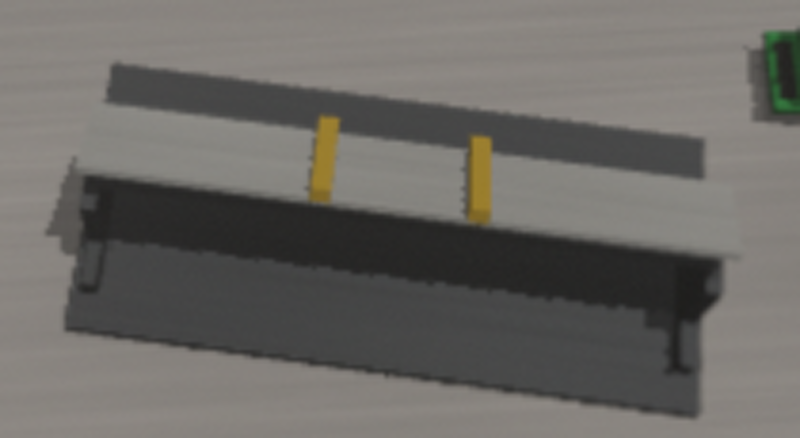

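The crop shows the large blue timer at scene (434,213), lip ledge towards the rail and pad end towards the robot, so its x yaw is roughly +25°. The small blue one at (420,171) is clearly smaller. The rail runs along y, yawed about -7°. Next I bring the wrist camera over.

```bash
cat > mv.py <<'E'
import sys,numpy as np
from station import readout
from scipy.spatial.transform import Rotation as R
def plan(target,yaw=None,n=None,start=None,psi=None):
    s=readout.get_state(); p=s["eef_pos"] if start is None else np.array(start); ps=s["ee_rot"][2] if psi is None else psi
    d=np.array(target)-p; y=ps if yaw is None else yaw; dy=(y-ps+np.pi)%(2*np.pi)-np.pi
    n=n or int(max(np.ceil(np.abs(d).max()/.05),np.ceil(abs(dy)/.17),np.ceil(np.linalg.norm(d)/.058),1))
    for i in range(n):
        a=ps+dy*i/n; st=d/n
        x=np.array([np.cos(a),np.sin(a),0]);yy=np.array([np.sin(a),-np.cos(a),0])
        print("%.2f %.2f %.2f %.3f"%(100*st@x,100*st@yy,-100*st[2],-dy/n),end="; ")
    print()
E
python3 - <<'E'
from mv import *
plan((.5,-.3,.24)); plan((.5,0,.24),start=(.5,-.3,.24)); plan((.37,.21,.24),start=(.5,0,.24))
E
```

```text
2.77 4.59 -0.17 -0.000; 2.77 4.59 -0.17 -0.000; 2.77 4.59 -0.17 -0.000; 2.77 4.59 -0.17 -0.000; 2.77 4.59 -0.17 -0.000; 2.77 4.59 -0.17 -0.000; 2.77 4.59 -0.17 -0.000; 2.77 4.59 -0.17 -0.000; 
4.70 1.71 -0.00 -0.000; 4.70 1.71 -0.00 -0.000; 4.70 1.71 -0.00 -0.000; 4.70 1.71 -0.00 -0.000; 4.70 1.71 -0.00 -0.000; 4.70 1.71 -0.00 -0.000; 
4.84 -1.00 -0.00 -0.000; 4.84 -1.00 -0.00 -0.000; 4.84 -1.00 -0.00 -0.000; 4.84 -1.00 -0.00 -0.000; 4.84 -1.00 -0.00 -0.000;
```

>>> apply_moves --deltas "2.8 4.6 -0.2 0; 2.8 4.6 -0.2 0; 2.8 4.6 -0.2 0; 2.8 4.6 -0.2 0; 2.8 4.6 -0.2 0; 2.8 4.6 -0.2 0; 2.8 4.6 -0.2 0; 2.8 4.6 -0.2 0; 4.7 1.7 0 0; 4.7 1.7 0 0" --gripper -1

```text
t: 2.1
eef_pos: [0.5002, -0.196, 0.2424]
ee_rot: [-3.141, -0.0, 1.921]
force: [0.3, 0.6, 0.0]
width: 0.0877
```

>>> apply_moves --deltas "4.7 1.7 0 0; 4.7 1.7 0 0; 4.7 1.7 0 0; 4.7 1.7 0 0; 4.8 -1 0 0; 4.8 -1 0 0; 4.8 -1 0 0; 4.8 -1 0 0; 4.8 -1 0 0; 0 0 0 0"

```text
t: 3.35
eef_pos: [0.3689, 0.213, 0.243]
ee_rot: [3.141, -0.001, 1.925]
force: [-0.0, 0.1, -0.5]
width: 0.0874
```

```bash
python3 - <<'E'
from h import *
f=viewer.grab_frame("wrist"); save("w1",f["image"]); s=readout.get_state(); print(s["t"],s["eef_pos"],s["ee_rot"],s["q"])
for d in viewer.silhouettes("wrist","timer"): print(d["conf"],d["extent"])
E
```

```text
3.4 [0.3695288  0.21183996 0.24286039] [ 3.14096911e+00 -4.36911581e-04  1.92418133e+00] [ 9.87646316e-01 -8.02437870e-02 -4.73302959e-01  1.90190815e-05
 -1.17697598e+00 -2.20506506e+00]
0.97 [293.8, 228.8, 49.7, 73.1]
0.97 [197.1, 204.6, 50.1, 55.3]
0.79 [403.8, 224.1, 84.1, 71.0]
0.69 [315.9, 118.3, 63.0, 63.6]
0.68 [306.2, 362.2, 67.5, 27.5]
```

View pics/w1.png

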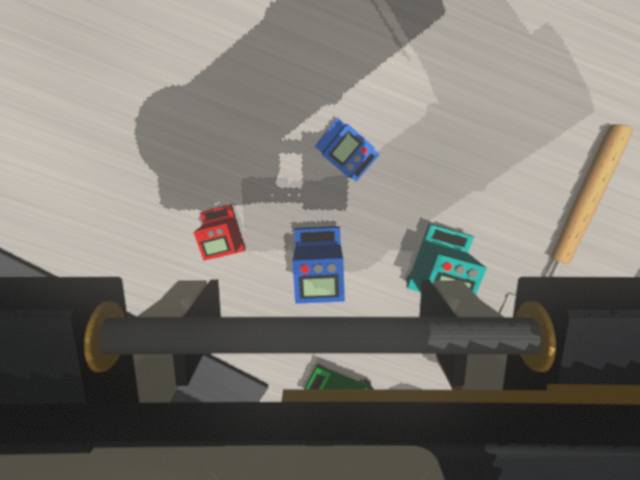

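The wrist picture shows the blue timer at (318,265), its black pad (clip end, 318,237) on the robot side. The small blue one is at (347,150), red at (220,233), turquoise at (450,260). Next is a pose fit.

```bash
cat > fit.py <<'E'
from h import *
from scipy.optimize import minimize
B=[(-38,33,-23,23,0,8),(-21,21,-23,23,8,54),(25,33,-20,20,-16,0),(-33,-27,-15,15,-15.5,0)]
def corners(b): return np.array([(x,y,z) for x in b[:2] for y in b[2:4] for z in b[4:]])/1000.
def render(f,T):
    m=np.zeros((480*4,640*4),np.uint8)
    for b in B:
        P=corners(b)@T[:3,:3].T+T[:3,3]
        h=cv2.convexHull((proj(f,P)*4+2).astype(np.float32)); cv2.fillConvexPoly(m,np.round(h).astype(np.int32),1)
    return m
def T4(x,y,yaw,z=.016):
    T=np.eye(4);c,s=np.cos(yaw),np.sin(yaw);T[:3,:3]=[[c,-s,0],[s,c,0],[0,0,1]];T[:3,3]=x,y,z;return T
def fit(f,reg,p0):
    M=cv2.resize(reg.astype(np.uint8),None,fx=4,fy=4,interpolation=cv2.INTER_NEAREST)
    def cost(p):
        m=render(f,T4(p[0]/100,p[1]/100,p[2])); return 1-(m&M).sum()/(m|M).sum()
    r=minimize(cost,p0,method="Nelder-Mead",options=dict(initial_simplex=[p0,np.add(p0,(.5,0,0)),np.add(p0,(0,.5,0)),np.add(p0,(0,0,.1))],xatol=1e-4,fatol=1e-5))
    return r
E
python3 - <<'E'
from fit import *
f=viewer.grab_frame("wrist")
im=f["image"].copy()
ds=viewer.silhouettes("wrist","timer")
for d in ds:
    m=np.argwhere(d["region"]).mean(0)[::-1]
    if np.hypot(*(m-(318,265)))<25:
        r=fit(f,d["region"],[42.5,23.5,.43]); print(d["conf"],r.x,r.fun)
        T=T4(r.x[0]/100,r.x[1]/100,r.x[2]); break
big=cv2.resize(im,None,fx=4,fy=4,interpolation=cv2.INTER_CUBIC)
for b in B[:2]:
    P=corners(b)@T[:3,:3].T+T[:3,3]; q=np.round(proj(f,P)*4+2).astype(int)
    for i in range(8):
        for j in range(i):
            if bin(i^j).count("1")==1: cv2.line(big,tuple(map(int,q[i])),tuple(map(int,q[j])),(255,255,0),1)
save("fit1",big[820:1270,1050:1500])
E
```

```text
0.91 [42.67065468 23.31881161  0.40003727] 0.03515405699943863
```

View pics/fit1.png

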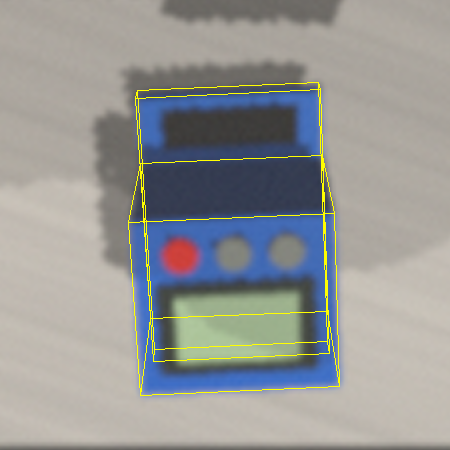

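```bash
python3 - <<'E'
from mv import *
t=(.4265,.2335)
plan(t+(.13,),1.94); plan(t+(.031,),1.94,start=t+(.13,),psi=1.94)
E
```

```text
0.09 2.02 3.75 -0.007; 0.08 2.02 3.75 -0.007; 0.07 2.02 3.75 -0.007; 
0.00 0.00 4.95 -0.000; 0.00 0.00 4.95 -0.000;
```

>>> apply_moves --deltas "0.1 2 3.7 -0.006; 0.1 2 3.7 -0.005; 0.1 2 3.7 -0.005; 0 0 0 0; 0 0 0 0; 0 0 0 0" --gripper -0.4

```text
t: 4.3
eef_pos: [0.4258, 0.2344, 0.133]
ee_rot: [3.139, -0.001, 1.936]
force: [-0.2, -0.8, 0.5]
width: 0.0613
```

```bash
python3 - <<'E'
from h import *
f=viewer.grab_frame("wrist"); save("w2",f["image"])
from mv import *
t=(.4265,.2335); plan(t+(.031,),1.94)
E
```

```text
-0.04 0.01 3.40 -0.001; -0.04 0.01 3.40 -0.001; -0.04 0.01 3.40 -0.001;
```

View pics/w2.png

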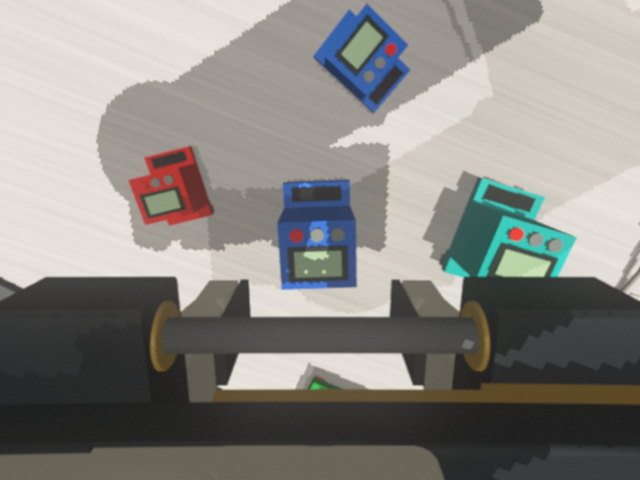

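The timer is centred between the fingers at (318,262) and square to them. Refining its position along tool y, then the grasp.

```bash
python3 - <<'E'
from fit import *
f=viewer.grab_frame("wrist")
for d in viewer.silhouettes("wrist","timer"):
    m=np.argwhere(d["region"]).mean(0)[::-1]
    if np.hypot(*(m-(318,240)))<25:
        r=fit(f,d["region"],[42.5,23.5,.37]); print(d["conf"],d["extent"],r.x,r.fun)
for px,z in [((317,289),.07),((317,221),.07),((317,180),.024)]: 
    p=onz(f,px,z); print(p, (p[:2]-(.4265,.2335))@[np.cos(.37),np.sin(.37)])
E
```

```text
0.57 [276.6, 180.3, 78.4, 107.2] [42.68707326 23.33687562  0.40165802] 0.020368256866773238
[0.44699854 0.24107852 0.07      ] 0.02185186045461761
[0.40722605 0.22589555 0.07      ] -0.02071951496842106
[0.39064782 0.21933477 0.024     ] -0.03854833656924367
```

>>> apply_moves --deltas "-0.05 0.05 3.4 -0.005; 0 0 3.4 -0.005; 0 0 2.5 0; 0 0 0.9 0; 0 0 0 0"

```text
t: 5.08
eef_pos: [0.4261, 0.2342, 0.0298]
ee_rot: [-3.141, 0.0, 1.947]
force: [0.5, -0.3, -0.3]
width: 0.0616
```

>>> apply_moves --deltas "0 0 0 0; 0 0 0 0; 0 0 0 0; 0 0 0 0; 0 0 0 0" --gripper 1 --squeeze 15

```text
t: 5.7
eef_pos: [0.4265, 0.2345, 0.0305]
ee_rot: [3.14, -0.001, 1.947]
force: [-1.2, -1.5, 6.8]
width: 0.0461
```

```bash
python3 - <<'E'
from mv import *
plan((.4265,.2345,.28)); plan((.72,.06,.30),1.45,start=(.4265,.2345,.28),psi=1.947)
E
```

```text
0.00 0.00 -4.99 -0.000; 0.00 0.00 -4.99 -0.000; 0.00 0.00 -4.99 -0.000; 0.00 0.00 -4.99 -0.000; 0.00 0.00 -4.99 -0.000; 
-4.50 3.48 -0.33 0.083; -4.20 3.84 -0.33 0.083; -3.87 4.18 -0.33 0.083; -3.51 4.48 -0.33 0.083; -3.12 4.76 -0.33 0.083; -2.72 5.00 -0.33 0.083;
```

>>> apply_moves --deltas "0 0 -0.5 0; 0 0 -1 0; 0 0 -3 0; 0 0 -5 0; 0 0 -5 0; 0 0 -5 0; 0 0 -5 0"

```text
t: 6.58
eef_pos: [0.4255, 0.2336, 0.2769]
ee_rot: [3.141, -0.001, 1.947]
force: [1.0, 0.6, -1.3]
width: 0.0458
```

>>> apply_moves --deltas "-4.5 3.5 -0.3 0.083; -4.2 3.8 -0.3 0.083; -3.9 4.2 -0.3 0.083; -3.5 4.5 -0.3 0.083; -3.1 4.8 -0.3 0.083; -2.7 5 -0.3 0.083; 0 0 0 0; 0 0 0 0"

```text
t: 7.58
eef_pos: [0.7197, 0.0592, 0.292]
ee_rot: [-3.14, 0.0, 1.448]
force: [-0.4, 0.8, -1.6]
width: 0.0462
```

```bash
python3 - <<'E'
from h import *
s=readout.get_state(); print(s["eef_pos"],s["ee_rot"],s["force"])
for n in ["wrist","scene"]:
    f=viewer.grab_frame(n); save(n+"3",f["image"])
E
```

```text
[0.71973492 0.0592321  0.29200043] [-3.14016193e+00  3.21699994e-04  1.44815007e+00] [-0.37938005  0.79336884 -1.63826598]
```

View pics/wrist3.png

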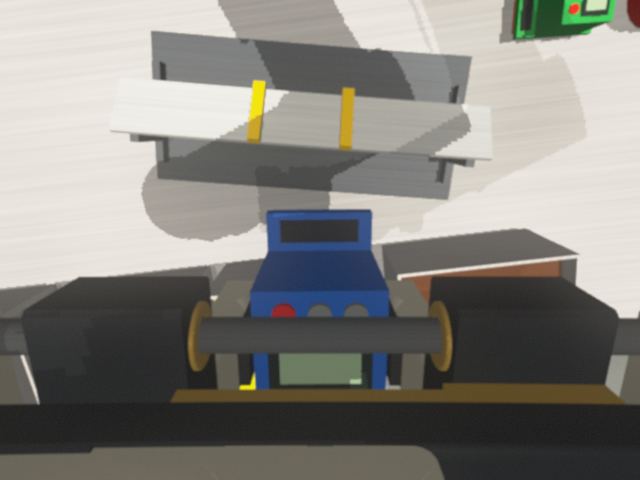

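View pics/scene3.png

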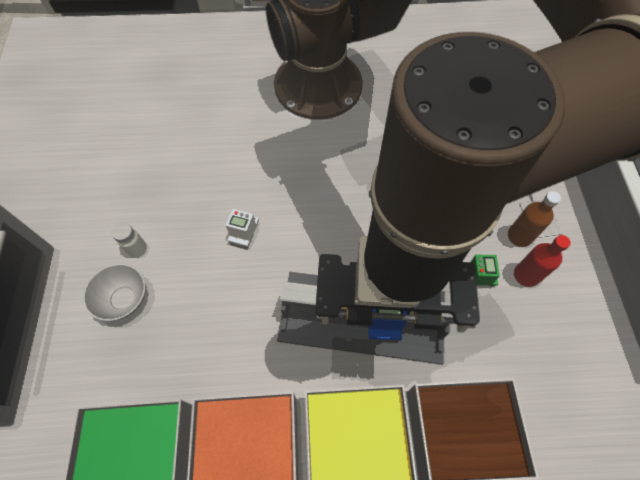

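The wrist view shows the rail from (112,80)-(490,157), with the stops at (257,112) and (347,118). I'll zoom in for corners.

```bash
python3 - <<'E'
from h import *
im=cv2.imread("pics/wrist3.png")[:,:,::-1]
def crop(n,x0,y0,w,h,k): save(n,cv2.resize(im[y0:y0+h,x0:x0+w],None,fx=k,fy=k,interpolation=cv2.INTER_CUBIC))
a=cv2.resize(im[70:145,100:150],None,fx=6,fy=6,interpolation=cv2.INTER_CUBIC);b=cv2.resize(im[95:170,455:505],None,fx=6,fy=6,interpolation=cv2.INTER_CUBIC)
save("c3a",np.hstack([a,b])); crop("c3b",235,70,130,90,6)
E
```

```text
(no output)
```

View pics/c3a.png

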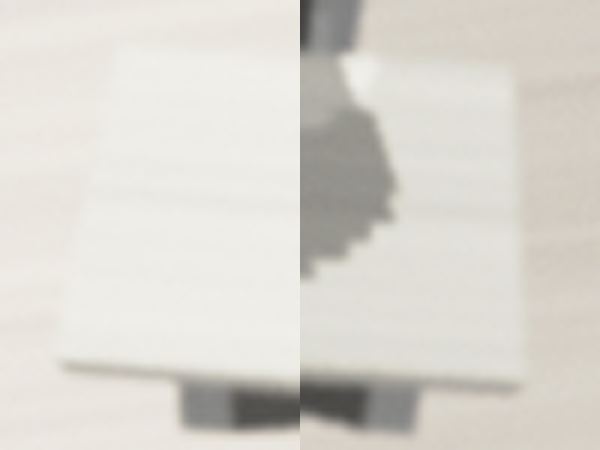

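View pics/c3b.png

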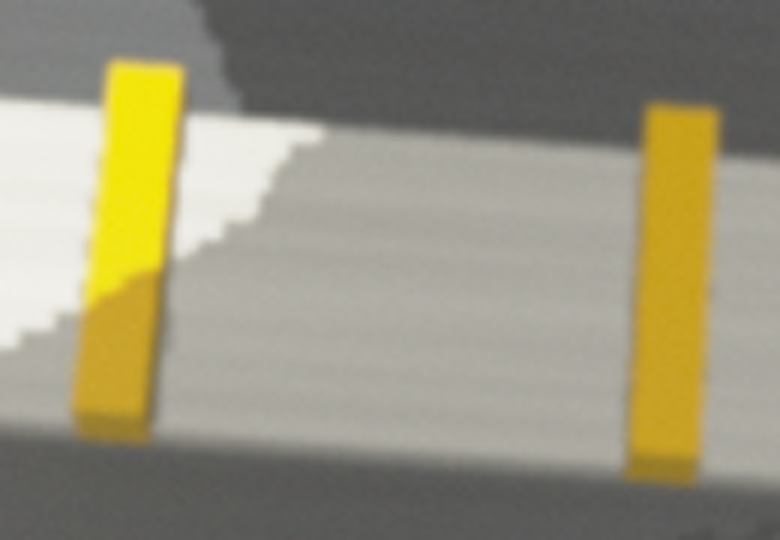

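```bash
cat > rail.py <<'E'
from h import *
from scipy.spatial.transform import Rotation as R
from scipy.optimize import least_squares
def railR(yaw): return R.from_euler("z",yaw).as_matrix()@R.from_euler("y",-np.pi/6).as_matrix()
def rpt(p,P): return np.asarray(P)/1000@railR(p[3]).T+p[:3]
E
python3 - <<'E'
from rail import *
f=viewer.grab_frame("wrist"); F={"wrist":f}
c=lambda x,y:(235+x/6-.42,70+y/6-.42)
obs=[((118.75,77.9),(-25,-160,0)),((109.6,129.4),(25,-160,0)),((489.9,105.4),(-25,160,0)),((491.6,158.2),(25,160,0))]
so=[(c(183,65),-25,-33),(c(150,413),25,-33),(c(645,103),-25,33),(c(627,455),25,33)]
def res(q):
    r=[(proj(f,rpt(q,P))[0]-px) for px,P in obs]
    r+=[(proj(f,rpt(q,(x*q[5],q[4]*1000+y,8)))[0]-px) for px,x,y in so]
    return np.concatenate(r)
s=least_squares(res,[.64,.055,.107,-.12,0,1]); print(s.x,res(s.x).reshape(-1,2).round(1).tolist())
np.save("rail.npy",s.x)
print("z",s.x[2],"bay",rpt(s.x,(0,s.x[4]*1000,0)))
for n in ["scene","top"]:
    im=cv2.imread(f"pics/{n}0.png")[:,:,::-1].copy(); g=viewer.grab_frame(n)
    q=s.x
    k=6; (x0,y0,w,h)=(270,270,130,70) if n=="scene" else (240,160,130,70)
    if n=="scene": x0,w=270,190
    big=cv2.resize(im[y0:y0+h,x0:x0+w],None,fx=4,fy=4,interpolation=cv2.INTER_CUBIC)
    for loop in [[(-25,-160,0),(25,-160,0),(25,160,0),(-25,160,0)],[(-25,q[4]*1000-33,8),(25,q[4]*1000-33,8),(25,q[4]*1000+33,8),(-25,q[4]*1000+33,8)]]:
        pp=proj(g,rpt(q,loop)); pp=((pp+.5-[x0,y0])*4).round().astype(np.int32)
        cv2.polylines(big,[pp],True,(255,0,0),1)
    save("rf_"+n,big)
E
```

```text
[ 0.63764633  0.05727641  0.10142432 -0.19089334 -0.0025629   1.09046354] [[1.1, -0.8], [-0.8, 0.3], [-0.5, -0.1], [0.3, -0.4], [-0.0, 0.4], [-0.8, 0.7], [0.4, 0.1], [0.3, -0.3]]
z 0.10142432149128268 bay [0.63716005 0.05476006 0.10142432]
```

View pics/rf_scene.png

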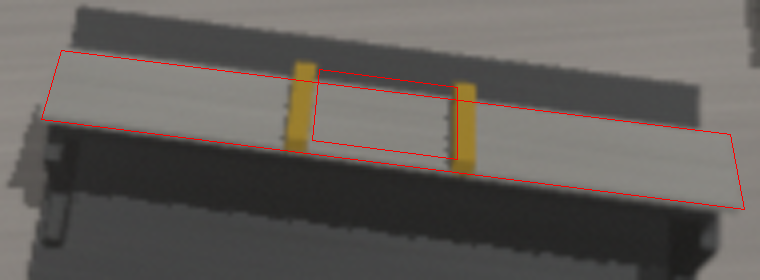

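View pics/rf_top.png

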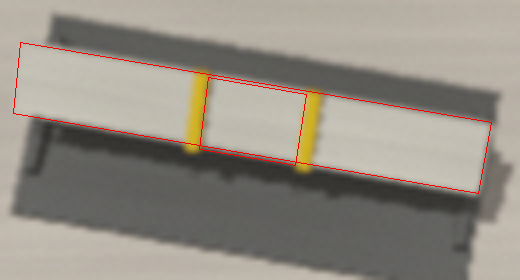

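The rail fit is good to under 1 px: yaw −0.191, face origin z 0.101 (inside 0.100–0.115), bay at (0.637, 0.055). The scene and top overlays agree within about 1 px. Next I go to the pre-hook pose behind and above the upper edge.

```bash
cat >> mv.py <<'E'
BAY=np.array([.6372,.0548]);H=np.array([.9818,-.1898])
def ht(h,z,b=0): # h mm along, z TCP m, b mm along rail y
    p=BAY+H*h/1000+np.array([.1898,.9818])*b/1000; return (p[0],p[1],z)
def where():
    s=readout.get_state(); d=s["eef_pos"][:2]-BAY
    print("h %.2f b %.2f z %.2f yaw %.4f"%(1000*d@H,1000*d@np.array([.1898,.9818]),1000*s["eef_pos"][2],s["ee_rot"][2]),"F",s["force"].round(1),"M",s["moment"].round(2),"w",round(s["width"],4),"t",s["t"])
E
python3 - <<'E'
from mv import *
where(); plan(ht(12,.165),1.38)
E
```

```text
h 79.71 b 21.12 z 293.59 yaw 1.4500 F [ 0.3  0.3 -1.9] M [-0.06 -0.03 -0.02] w 0.0455 t 7.825
-0.54 -2.30 4.29 0.023; -0.60 -2.29 4.29 0.023; -0.65 -2.27 4.29 0.023;
```

>>> apply_moves --deltas "-0.5 -2.3 4.3 0.023; -0.6 -2.3 4.3 0.023; -0.7 -2.2 4.2 0.023; 0 0 0 0; 0 0 0 0; 0 0 0 0"

```text
t: 8.57
eef_pos: [0.6516, 0.0522, 0.1663]
ee_rot: [3.139, -0.001, 1.38]
force: [-0.1, -0.4, -0.8]
width: 0.046
```

```bash
python3 - <<'E'
from h import *
from mv import *
where()
for n in ["wrist","scene"]:
    f=viewer.grab_frame(n); im=f["image"]
    if n=="scene": im=cv2.resize(im[230:370,250:470],None,fx=3.6,fy=3.6,interpolation=cv2.INTER_CUBIC)
    save(n+"4",im)
plan(ht(10,.14),1.38)
E
```

```text
h 14.64 b 0.14 z 166.34 yaw 1.3802 F [-0.1 -0.4 -0.8] M [-0.01  0.    0.01] w 0.046 t 8.575
0.02 -0.42 2.57 -0.000;
```

View pics/wrist4.png

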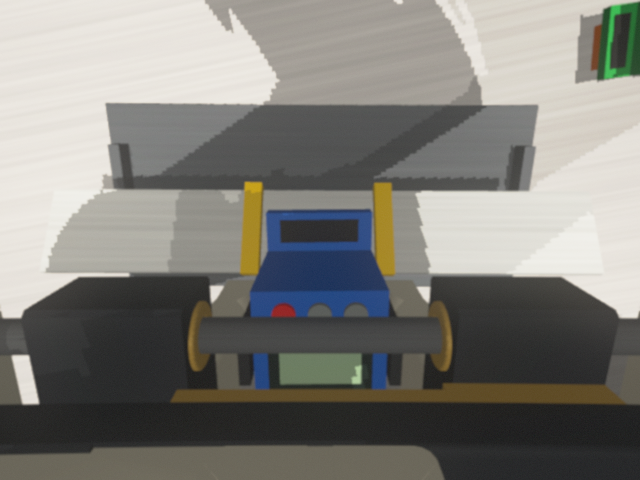

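View pics/scene4.png

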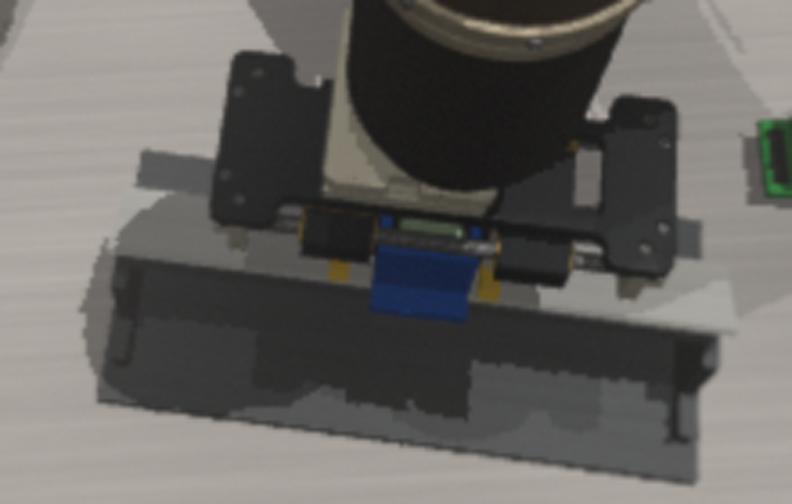

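The wrist view shows the timer centred (318) between the stops' inner faces (262, 374), with the rail level in the picture. I'll refit the rail from this closer view.

```bash
python3 - <<'E'
from h import *
im=cv2.imread("pics/wrist4.png")[:,:,::-1]
g=lambda x,y:cv2.resize(im[y:y+100,x:x+40],None,fx=6,fy=6,interpolation=cv2.INTER_CUBIC)
save("c4",np.hstack([g(40,183),g(225,183),g(570,183)]))
E
```

```text
(no output)
```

View pics/c4.png

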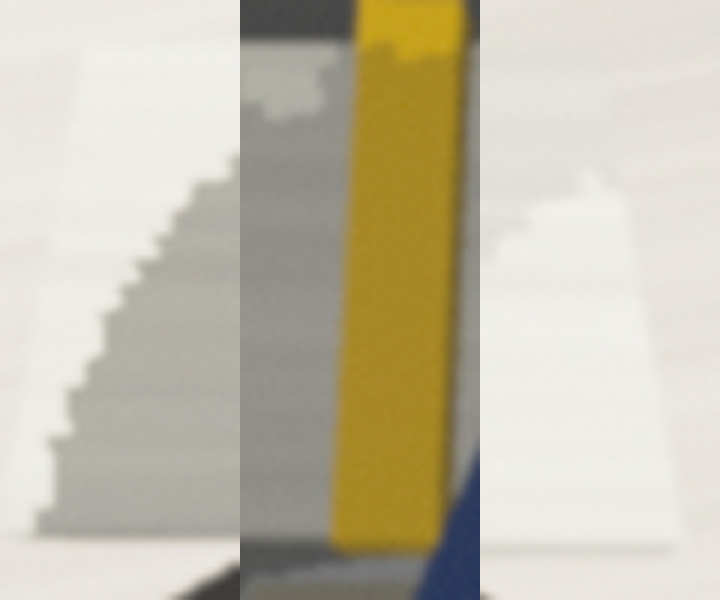

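```bash
python3 - <<'E'
from rail import *
f=viewer.grab_frame("wrist")
obs=[((53.2,189.2),(-25,-160,0)),((40.4,271.8),(25,-160,0)),((590.8,190),(-25,160,0)),((603.3,272.6),(25,160,0))]
def res(q): return np.concatenate([(proj(f,rpt(q,P))[0]-px) for px,P in obs])
s=least_squares(res,[.64,.055,.107,-.19]); print(s.x,res(s.x).reshape(-1,2).round(1).tolist())
q=np.load("rail.npy");H=np.array([np.cos(q[3]),np.sin(q[3])])
print("shift h mm",(s.x[:2]-q[:2])@H*1000)
E
```

```text
[ 0.63720413  0.05631793  0.10056189 -0.19195067] [[1.2, -0.2], [-1.1, 0.1], [-1.4, -0.1], [1.2, 0.1]]
shift h mm -0.2523060936624302
```

>>> apply_moves --deltas "0 -0.42 1.5 0; 0 0 1.2 0; 0 0 0.3 0; 0 0 0 0; 0 0 0 0" --squeeze 8

```text
t: 9.35
eef_pos: [0.6464, 0.0524, 0.1349]
ee_rot: [3.141, -0.0, 1.38]
force: [-0.2, -0.2, -1.8]
width: 0.0464
```

```bash
python3 -c "
from mv import *
where()"
```

```text
h 9.50 b -0.57 z 134.91 yaw 1.3797 F [-0.2 -0.2 -1.8] M [-0.06 -0.04 -0.  ] w 0.0464 t 9.35
```

>>> apply_moves --deltas "0 0 0.2 0; 0 0 0.2 0; 0 0 0 0"

```text
t: 9.72
eef_pos: [0.6459, 0.0523, 0.1304]
ee_rot: [-3.141, 0.0, 1.38]
force: [0.1, -0.3, -1.6]
width: 0.046
```

>>> apply_moves --deltas "0 0 0.1 0; 0 0 0 0; 0 0 0 0"

```text
t: 10.1
eef_pos: [0.6461, 0.0524, 0.1296]
ee_rot: [3.142, -0.0, 1.38]
force: [0.6, 0.9, -2.0]
width: 0.0462
```

>>> apply_moves --deltas "0 0 0.1 0; 0 0 0 0; 0 0 0 0"

```text
t: 10.48
eef_pos: [0.646, 0.0524, 0.1286]
ee_rot: [-3.142, 0.0, 1.38]
force: [0.3, -0.5, -2.6]
width: 0.0459
```

>>> apply_moves --deltas "0 0 0.1 0; 0 0 0 0; 0 0 0 0"

```text
t: 10.85
eef_pos: [0.6462, 0.0524, 0.1282]
ee_rot: [3.141, -0.0, 1.38]
force: [-3.7, 1.1, 5.5]
width: 0.0458
```

>>> apply_moves --deltas "0 0 0.1 0; 0 0 0 0; 0 0 0 0"

```text
t: 11.22
eef_pos: [0.6464, 0.0524, 0.1279]
ee_rot: [3.14, -0.0, 1.38]
force: [-3.6, 0.3, 9.3]
width: 0.046
```

Contact at TCP z 0.128, as predicted for the seat on the upper edge's top corner. I ease the load a little, then pull towards the robot.

>>> apply_moves --deltas "0 0 -0.08 0; 0 0 0 0; 0 0 0 0"

```text
t: 11.6
eef_pos: [0.6464, 0.0524, 0.1279]
ee_rot: [3.141, -0.0, 1.38]
force: [-2.8, -0.5, 6.5]
width: 0.0461
```

>>> apply_moves --deltas "0 -0.2 0 0; 0 -0.2 0 0; 0 0 0 0; 0 0 0 0"

```text
t: 12.1
eef_pos: [0.6425, 0.0534, 0.1275]
ee_rot: [3.141, -0.0, 1.38]
force: [2.4, 0.7, 2.5]
width: 0.046
```

>>> apply_moves --deltas "0 -0.15 0 0; 0 0 0 0; 0 0 0 0"

```text
t: 12.48
eef_pos: [0.6405, 0.0535, 0.1273]
ee_rot: [-3.141, -0.0, 1.38]
force: [1.3, 0.6, 1.8]
width: 0.0459
```

>>> apply_moves --deltas "0 -0.15 0 0; 0 0 0 0; 0 0 0 0"

```text
t: 12.85
eef_pos: [0.6389, 0.0536, 0.1272]
ee_rot: [-3.141, 0.0, 1.38]
force: [1.8, -0.2, 0.3]
width: 0.046
```

>>> apply_moves --deltas "0 -0.1 0 0; 0 0 0 0; 0 0 0 0"

```text
t: 13.22
eef_pos: [0.638, 0.0538, 0.1272]
ee_rot: [-3.141, 0.0, 1.379]
force: [1.1, 0.4, 1.0]
width: 0.0459
```

>>> apply_moves --deltas "0 -0.1 0 0; 0 0 0 0; 0 0 0 0"

```text
t: 13.6
eef_pos: [0.637, 0.0541, 0.1272]
ee_rot: [-3.141, 0.0, 1.38]
force: [-0.2, 0.6, 0.1]
width: 0.0463
```

```bash
python3 - <<'E'
from h import *
from mv import *
where()
f=viewer.grab_frame("wrist"); save("wrist5",f["image"])
f=viewer.grab_frame("scene"); save("scene5",cv2.resize(f["image"][270:350,320:430],None,fx=7,fy=7,interpolation=cv2.INTER_CUBIC))
E
```

```text
h -0.07 b -0.75 z 127.21 yaw 1.3795 F [-0.2  0.6  0.1] M [-0.1  -0.32 -0.02] w 0.0463 t 13.6
```

View pics/wrist5.png

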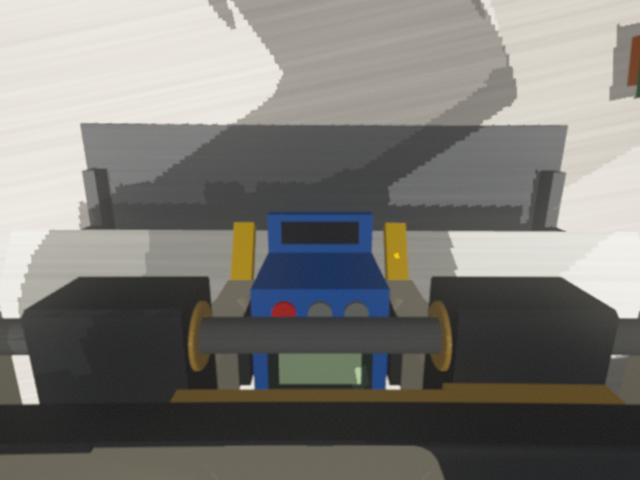

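View pics/scene5.png

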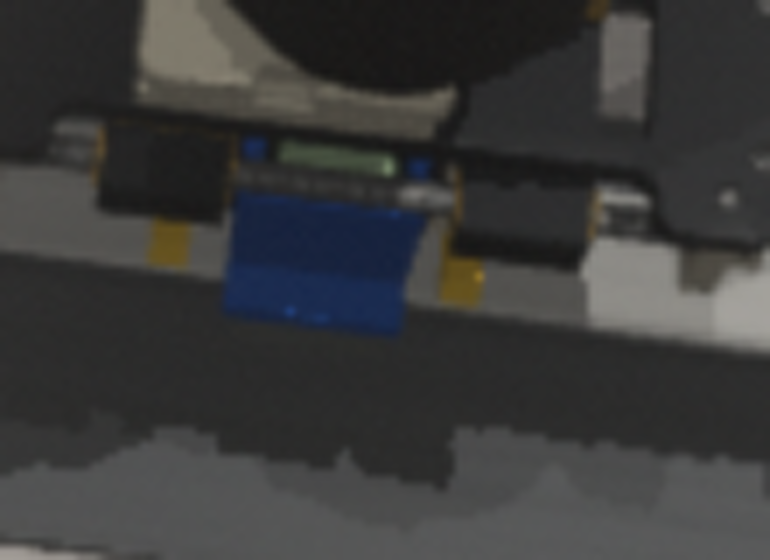

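>>> apply_moves --deltas "0 -0.1 0 0; 0 0 0 0; 0 0 0 0"

```text
t: 14.08
eef_pos: [0.636, 0.0543, 0.1272]
ee_rot: [-3.141, 0.0, 1.38]
force: [0.1, 0.1, -0.7]
width: 0.0459
```

>>> apply_moves --deltas "0 -0.07 0 0; 0 0 0 0; 0 0 0 0"

```text
t: 14.45
eef_pos: [0.6354, 0.0544, 0.1272]
ee_rot: [-3.141, 0.0, 1.38]
force: [0.6, -0.1, -2.1]
width: 0.0459
```

>>> apply_moves --deltas "0 -0.07 0 0; 0 0 0 0; 0 0 0 0"

```text
t: 14.82
eef_pos: [0.6348, 0.0545, 0.1273]
ee_rot: [-3.141, 0.0, 1.38]
force: [0.5, -0.4, -2.0]
width: 0.0458
```

>>> apply_moves --deltas "0 -0.07 0 0; 0 0 0 0; 0 0 0 0"

```text
t: 15.2
eef_pos: [0.6342, 0.0547, 0.1274]
ee_rot: [3.142, 0.0, 1.38]
force: [0.5, -0.2, -2.2]
width: 0.0462
```

>>> apply_moves --deltas "0 -0.07 0 0; 0 0 0 0; 0 0 0 0"

```text
t: 15.58
eef_pos: [0.6338, 0.0548, 0.1274]
ee_rot: [3.141, -0.0, 1.38]
force: [2.2, -0.2, -2.5]
width: 0.0456
```

>>> apply_moves --deltas "0 -0.07 0 0; 0 0 0 0; 0 0 0 0"

```text
t: 15.95
eef_pos: [0.6336, 0.0549, 0.1275]
ee_rot: [3.14, -0.0, 1.38]
force: [5.1, -1.9, -5.0]
width: 0.0457
```

Snug: +5 N pushing back along the slope plus a downward pull on the lip, so it is hooked. Next I lighten the grip and swing the clip end down along an arc about the hooked edge.

>>> apply_moves --deltas "0 0 0 0; 0 -0.13 0.12 0; 0 -0.13 0.13 0; 0 0 0 0; 0 0 0 0" --squeeze 4

```text
t: 16.58
eef_pos: [0.6299, 0.0555, 0.1249]
ee_rot: [-3.141, 0.0, 1.38]
force: [0.3, 0.2, -1.6]
width: 0.046
```

>>> apply_moves --deltas "0 -0.13 0.13 0; 0 -0.13 0.14 0; 0 0 0 0; 0 0 0 0"

```text
t: 17.08
eef_pos: [0.6275, 0.056, 0.1221]
ee_rot: [-3.141, 0.0, 1.38]
force: [0.0, 1.3, 0.9]
width: 0.0458
```

```bash
python3 - <<'E'
from h import *
from mv import *
where()
f=viewer.grab_frame("wrist"); save("wrist6",f["image"])
E
```

```text
h -9.74 b -0.69 z 122.06 yaw 1.3795 F [0.  1.3 0.9] M [0.3  0.32 0.02] w 0.0458 t 17.075
```

View pics/wrist6.png

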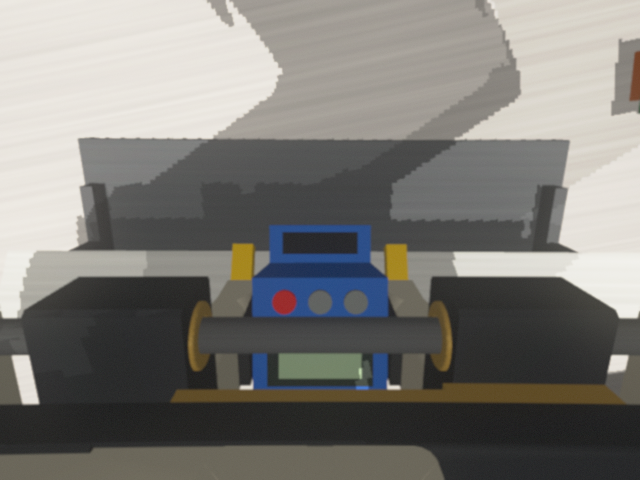

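The timer is pivoting in the grip as meant: its front face has shrunk and the clip end is now at row 226. I continue.

>>> apply_moves --deltas "0 -0.12 0.15 0; 0 -0.12 0.15 0; 0 0 0 0; 0 0 0 0"

```text
t: 17.62
eef_pos: [0.6255, 0.0564, 0.1193]
ee_rot: [3.141, -0.0, 1.38]
force: [-0.1, -0.0, 3.8]
width: 0.0458
```

>>> apply_moves --deltas "0 -0.11 0.15 0; 0 -0.11 0.16 0; 0 0 0 0; 0 0 0 0"

```text
t: 18.12
eef_pos: [0.6233, 0.0569, 0.116]
ee_rot: [3.141, -0.0, 1.38]
force: [2.1, -0.0, 2.4]
width: 0.0459
```

```bash
python3 - <<'E'
from h import *
from mv import *
where()
f=viewer.grab_frame("wrist"); save("wrist7",f["image"])
E
```

```text
h -14.02 b -0.61 z 115.97 yaw 1.3796 F [ 2.1 -0.   2.4] M [-0.03 -0.71 -0.04] w 0.0459 t 18.125
```

View pics/wrist7.png

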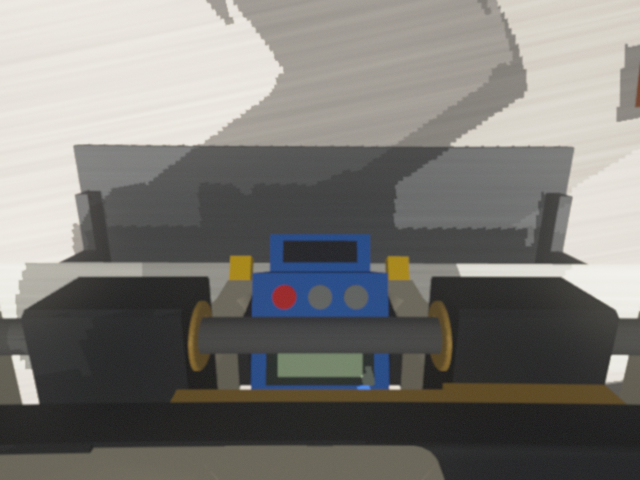

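>>> apply_moves --deltas "0 -0.1 0.17 0; 0 -0.1 0.17 0; 0 0 0 0; 0 0 0 0" --squeeze 7

```text
t: 18.68
eef_pos: [0.6211, 0.0572, 0.1125]
ee_rot: [-3.141, 0.0, 1.38]
force: [-0.1, 0.7, 2.7]
width: 0.0462
```

>>> apply_moves --deltas "0 -0.08 0.17 0; 0 0 0 0; 0 0 0 0"

```text
t: 19.05
eef_pos: [0.6201, 0.0574, 0.1107]
ee_rot: [-3.141, 0.0, 1.379]
force: [-0.1, 1.9, 0.8]
width: 0.0457
```

```bash
python3 - <<'E'
from h import *
from mv import *
where()
f=viewer.grab_frame("wrist"); save("wrist8",cv2.resize(f["image"][200:420,210:430],None,fx=2.5,fy=2.5,interpolation=cv2.INTER_CUBIC))
E
```

```text
h -17.26 b -0.67 z 110.66 yaw 1.3795 F [-0.1  1.9  0.8] M [ 0.44 -0.23 -0.  ] w 0.0457 t 19.05
```

View pics/wrist8.png

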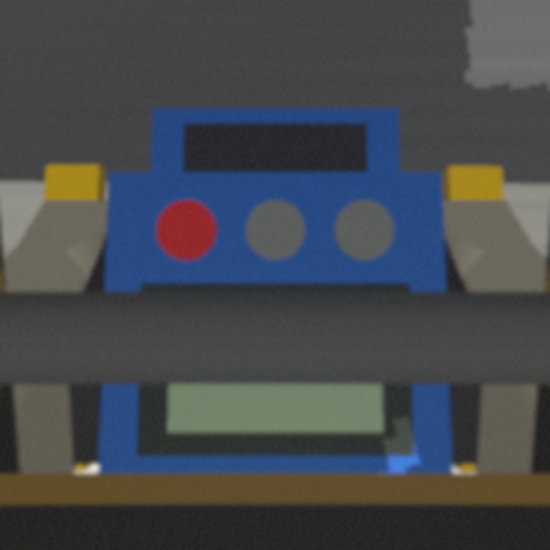

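```bash
cat > tilt.py <<'E'
from rail import *
q=[.6372,.0548,.1010,-.191]
def pose_rows(f,d):  # d: rad short of flat, pivot at rail (25,?, -2)
    pts=np.array([(-38,0,8),(-21,0,54),(21,0,54),(-38,-23,8),(-38,23,8)],float)
    piv=np.array([25,0,-2.]); 
    Rr=R.from_euler("y",d).as_matrix()  # raise clip end
    P=(pts-piv)@Rr.T+piv
    return proj(f,rpt(q,P))
E
python3 - <<'E'
from tilt import *
f=viewer.grab_frame("wrist")
for d in [0,.05,.1,.15,.2,.25]: print(d,pose_rows(f,d).round(1)[:4].tolist())
E
```

```text
0 [[320.8, 242.3], [321.2, 257.9], [321.3, 384.2], [272.8, 242.3]]
0.05 [[320.8, 241.9], [321.3, 264.7], [321.3, 393.5], [272.0, 241.9]]
0.1 [[320.9, 241.8], [321.3, 272.2], [321.3, 402.9], [271.2, 241.8]]
0.15 [[320.9, 242.1], [321.3, 280.3], [321.3, 412.3], [270.3, 242.1]]
0.2 [[320.9, 242.8], [321.4, 289.2], [321.3, 421.7], [269.4, 242.7]]
0.25 [[320.9, 243.8], [321.4, 298.7], [321.3, 431.0], [268.5, 243.8]]
```

>>> apply_moves --deltas "0 -0.05 0.1 0; 0 -0.03 0.07 0; 0 0 0 0; 0 0 0 0"

```text
t: 19.65
eef_pos: [0.6195, 0.0575, 0.1091]
ee_rot: [-3.141, 0.0, 1.38]
force: [-0.4, 0.9, 2.4]
width: 0.0461
```

```bash
python3 - <<'E'
from h import *
from mv import *
where()
f=viewer.grab_frame("wrist"); save("wrist9",cv2.resize(f["image"][200:420,210:430],None,fx=2.5,fy=2.5,interpolation=cv2.INTER_CUBIC))
from tilt import *
for d in [0,.05,.1,.15]: print(d,pose_rows(f,d).round(1)[:4].tolist())
E
```

```text
h -17.93 b -0.74 z 109.14 yaw 1.3796 F [-0.4  0.9  2.4] M [0.48 0.12 0.01] w 0.0461 t 19.65
0 [[320.9, 244.5], [321.4, 261.1], [321.5, 389.0], [272.6, 244.5]]
0.05 [[320.9, 244.1], [321.4, 268.0], [321.5, 398.4], [271.8, 244.1]]
0.1 [[321.0, 244.1], [321.5, 275.6], [321.5, 407.9], [270.9, 244.1]]
0.15 [[321.0, 244.4], [321.5, 284.0], [321.5, 417.5], [270.1, 244.4]]
```

View pics/wrist9.png

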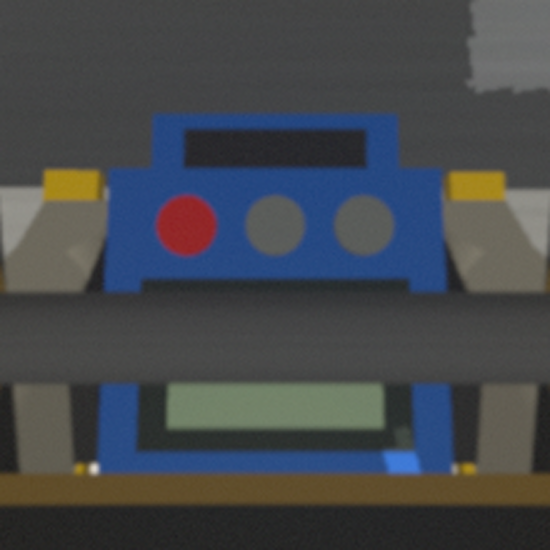

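>>> apply_moves --deltas "0 -0.03 0.07 0; 0 -0.03 0.07 0; 0 0 0 0; 0 0 0 0"

```text
t: 20.2
eef_pos: [0.619, 0.0576, 0.1078]
ee_rot: [-3.141, 0.0, 1.38]
force: [-1.2, 1.7, 2.0]
width: 0.0462
```

```bash
python3 - <<'E'
from h import *
from mv import *
where()
f=viewer.grab_frame("wrist"); save("wrist10",cv2.resize(f["image"][200:420,210:430],None,fx=2.5,fy=2.5,interpolation=cv2.INTER_CUBIC))
from tilt import *
for d in [0,.05,.1]: print(d,pose_rows(f,d).round(1)[:4].tolist())
E
```

```text
h -18.42 b -0.73 z 107.79 yaw 1.3795 F [-1.2  1.7  2. ] M [0.55 0.28 0.03] w 0.0462 t 20.2
0 [[320.9, 246.3], [321.3, 263.7], [321.4, 393.0], [272.3, 246.3]]
0.05 [[320.9, 246.0], [321.4, 270.7], [321.4, 402.6], [271.4, 245.9]]
0.1 [[320.9, 246.0], [321.4, 278.5], [321.4, 412.2], [270.6, 245.9]]
```

View pics/wrist10.png

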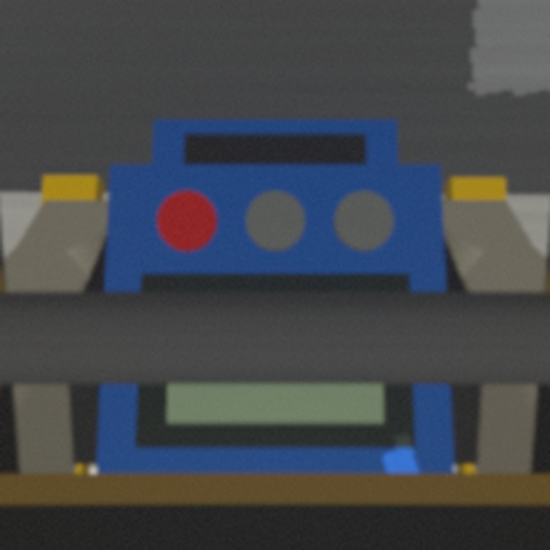

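Now about 0.01 rad from flat. Opening the gripper to let go, then looking.

>>> apply_moves --deltas "0 0 0 0; 0 0 0 0; 0 0 0 0; 0 0 0 0" --gripper -0.4

```text
t: 20.75
eef_pos: [0.619, 0.0575, 0.1078]
ee_rot: [-3.141, 0.0, 1.379]
force: [-0.6, -0.2, 0.7]
width: 0.0614
```

>>> apply_moves --deltas "0 0 -1 0; 0 0 -2 0; 0 0 -3 0; 0 0 -3 0; 0 2 -3 0; 0 2 -2 0; 0 0 0 0; 0 0 0 0"

```text
t: 21.75
eef_pos: [0.6577, 0.0499, 0.2475]
ee_rot: [-3.141, 0.0, 1.379]
force: [-0.0, 0.1, -1.0]
width: 0.0614
```

```bash
python3 - <<'E'
from h import *
from mv import *
where()
f=viewer.grab_frame("wrist"); save("wrist11",f["image"])
from tilt import *
for d in [0,.05,.1,.2]: print(d,pose_rows(f,d).round(1)[:4].tolist())
f=viewer.grab_frame("scene"); save("scene11",cv2.resize(f["image"][270:350,320:430],None,fx=7,fy=7,interpolation=cv2.INTER_CUBIC))
E
```

```text
h 21.08 b -0.89 z 247.53 yaw 1.3793 F [-0.   0.1 -1. ] M [-0.03  0.03  0.01] w 0.0614 t 21.75
0 [[320.6, 147.4], [320.7, 137.9], [320.8, 197.5], [291.4, 147.4]]
0.05 [[320.6, 146.2], [320.8, 140.1], [320.8, 201.6], [291.1, 146.2]]
0.1 [[320.6, 145.1], [320.8, 142.7], [320.8, 205.7], [290.8, 145.1]]
0.2 [[320.6, 143.6], [320.8, 148.8], [320.8, 214.3], [290.2, 143.6]]
```

View pics/wrist11.png

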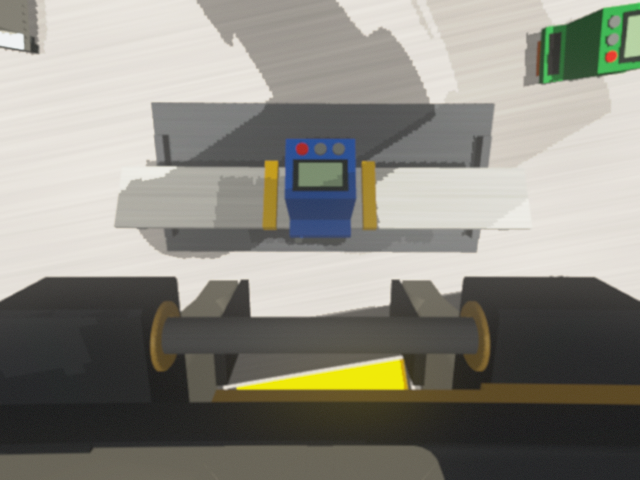

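View pics/scene11.png

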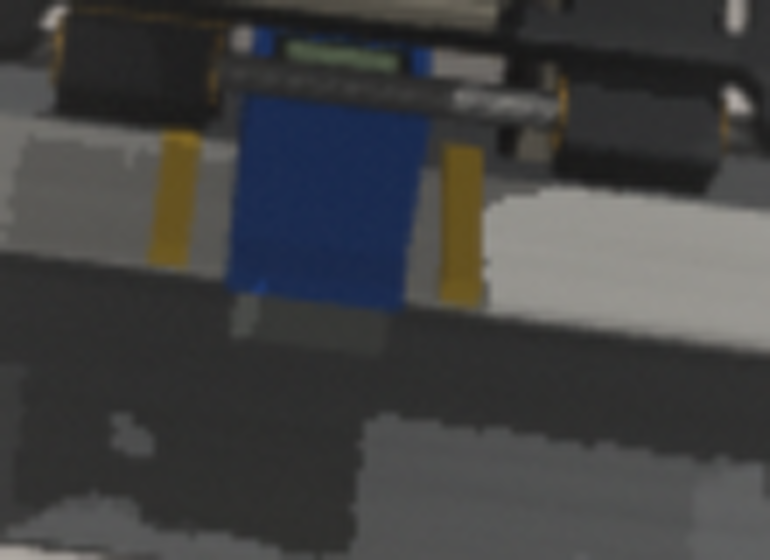

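Wrist view: the timer lies between the stops at (320,187), its housing top's near edge at row about 138 and far edge about 197, matching the "flat" prediction (137.9/197.5). A finer check follows, seen from the robot side too.

```bash
python3 - <<'E'
from h import *
im=cv2.imread("pics/wrist11.png")[:,:,::-1]
save("c11",cv2.resize(im[125:245,250:390],None,fx=5,fy=5,interpolation=cv2.INTER_CUBIC))
from mv import *
where(); plan(ht(95,.26))
E
```

```text
h 20.84 b -0.87 z 247.23 yaw 1.3797 F [-0.4  0.9  0.1] M [-0.07 -0.05 -0.  ] w 0.0614 t 21.85
0.04 3.71 -0.64 -0.000; 0.04 3.71 -0.64 -0.000;
```

View pics/c11.png

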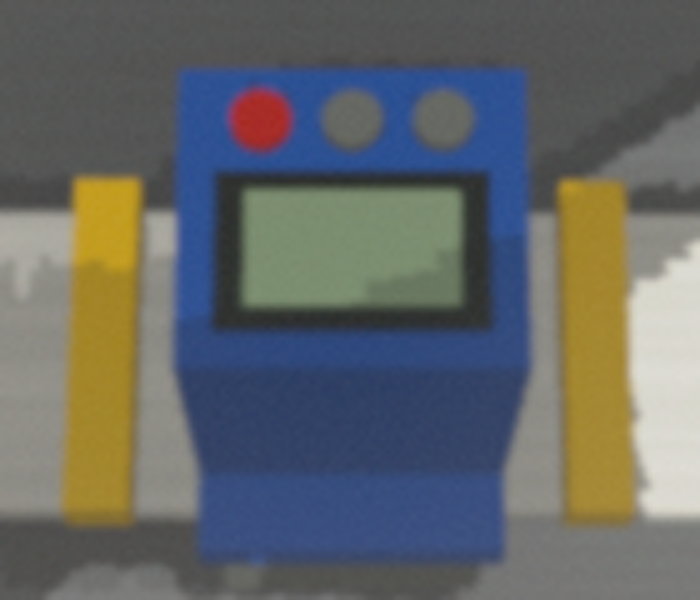

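The edges give a tilt of 0.01 ± 0.01 rad, flat and still flat once released. As a snap check I press lightly with shut fingers on the housing's clip-side top. For a flat timer, first contact should come at z ≈ 0.143.

>>> apply_moves --deltas "0 -3.3 0 0; 0 -3.3 0 0; 0 0 3 0; 0 0 3 0; 0 0 2 0; 0 0 1 0; 0 0 0 0; 0 0 0 0" --gripper 1

```text
t: 22.85
eef_pos: [0.594, 0.0627, 0.1587]
ee_rot: [3.14, -0.0, 1.38]
force: [-0.2, -0.0, 1.3]
width: 0.0004
```

```bash
python3 -c "
from mv import *
where()"
```

```text
h -43.89 b -0.45 z 158.73 yaw 1.3798 F [-0.2 -0.   1.3] M [-0.07 -0.05  0.03] w 0.0004 t 22.85
```

>>> apply_moves --deltas "0 0 0.6 0; 0 0 0.4 0; 0 0 0.2 0; 0 0 0 0; 0 0 0 0"

```text
t: 23.48
eef_pos: [0.5936, 0.0626, 0.1459]
ee_rot: [3.141, -0.0, 1.38]
force: [0.2, 0.2, -0.1]
width: 0.0009
```

>>> apply_moves --deltas "0 0 0.1 0; 0 0 0 0; 0 0 0 0"

```text
t: 23.85
eef_pos: [0.5936, 0.0625, 0.1449]
ee_rot: [3.142, -0.0, 1.38]
force: [-0.3, 0.5, -0.4]
width: 0.0006
```

>>> apply_moves --deltas "0 0 0.1 0; 0 0 0 0; 0 0 0 0"

```text
t: 24.22
eef_pos: [0.5935, 0.0626, 0.1438]
ee_rot: [-3.142, 0.0, 1.38]
force: [-0.5, 0.0, 0.3]
width: 0.0005
```

>>> apply_moves --deltas "0 0 0.06 0; 0 0 0 0; 0 0 0 0"

```text
t: 24.6
eef_pos: [0.5937, 0.0626, 0.1435]
ee_rot: [3.141, -0.0, 1.38]
force: [-0.9, -0.4, 2.2]
width: 0.0004
```

>>> apply_moves --deltas "0 0 0.05 0; 0 0 0 0; 0 0 0 0"

```text
t: 24.98
eef_pos: [0.5937, 0.0626, 0.1432]
ee_rot: [3.141, -0.0, 1.38]
force: [-1.2, 0.1, 4.7]
width: 0.0005
```

>>> apply_moves --deltas "0 0 0.06 0; 0 0 0 0; 0 0 0 0"

```text
t: 25.35
eef_pos: [0.5938, 0.0626, 0.143]
ee_rot: [3.141, -0.0, 1.38]
force: [-2.1, 0.6, 8.9]
width: 0.0008
```

>>> apply_moves --deltas "0 0 -0.3 0; 0 0 -2 0; 0 0 -4 0; 0 0 -4 0; 0 3 -2 0; 0 3 0 0; 0 3 0 0; 0 2 0 0; 0 0 0 0; 0 0 0 0"

```text
t: 26.6
eef_pos: [0.701, 0.0417, 0.2646]
ee_rot: [-3.141, 0.0, 1.379]
force: [-0.1, 0.6, 0.4]
width: 0.0004
```

```bash
python3 - <<'E'
from h import *
from mv import *
where()
f=viewer.grab_frame("wrist"); save("wrist12",f["image"])
from tilt import *
for d in [0,.05,.1]: print(d,pose_rows(f,d).round(1)[:4].tolist())
f=viewer.grab_frame("scene"); save("scene12",f["image"])
E
```

```text
h 65.18 b -0.79 z 264.57 yaw 1.3794 F [-0.1  0.6  0.4] M [-0.05 -0.03  0.  ] w 0.0004 t 26.6
0 [[320.6, 89.7], [320.7, 69.6], [320.7, 125.7], [291.8, 89.7]]
0.05 [[320.6, 87.9], [320.7, 71.0], [320.7, 129.5], [291.5, 87.8]]
0.1 [[320.6, 86.2], [320.7, 72.8], [320.7, 133.4], [291.2, 86.2]]
```

View pics/wrist12.png

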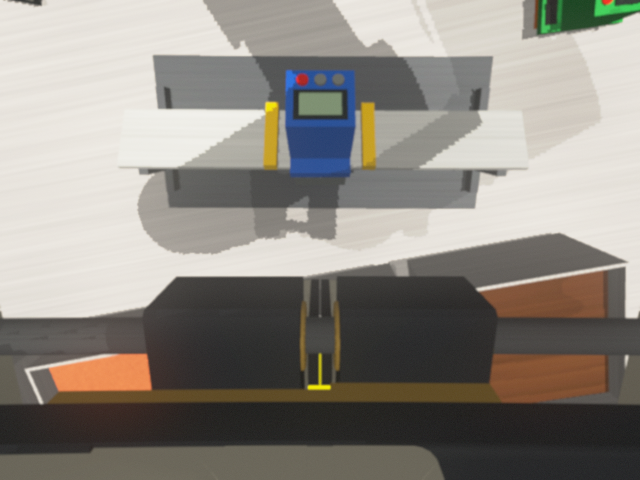

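View pics/scene12.png

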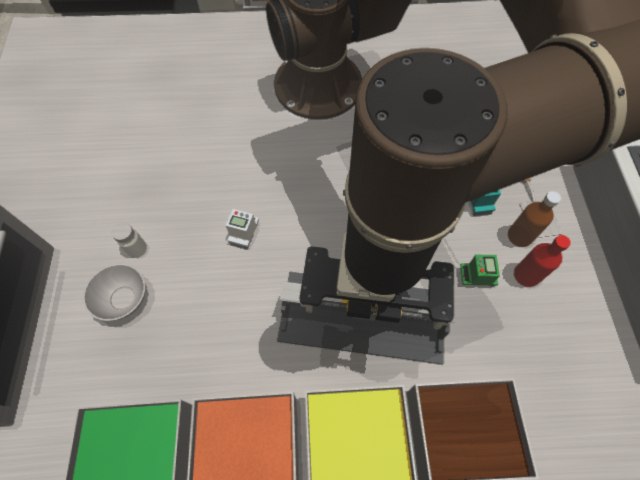

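The timer is flat between the stops: its top edges are at rows about 70 and 126, against 69.6 and 125.7 predicted for flat. The arm is clear and the bystanders sit at their starting pixels. Handing in.

```bash
python3 -c "
from station import job
print(job.job_done())"
```

```text
the job is handed in; nothing more can be done
None
```

The larger blue timer is mounted on the rail between the two yellow stops, and I handed the job in at about 26.6 s of the 54 s allowed.

I gripped it by the housing and set its seat level on the rail's upper edge. Then I pulled it down the slope until about 5 N of back-force, with a downward pull on the lip, showed it hooked and snug. With a light grip I swung the clip end down along an arc to flat, opened the gripper, and pressed the clip-side top lightly with shut fingers (about 9 N). The highest contact force I read was about 11 N.

- **Flatness:** after release, the wrist camera put the timer at 0.01 ± 0.01 rad from flat. The press met firm contact at z 0.1436, against 0.143 predicted for flat. After the press, the picture still matched flat to within about 1 pixel.
- **Position:** the timer is centred between the stops, and the arm is clear of everything.
- **Bystanders:** in the last scene picture the white spare, both bottles, the bowl, the shaker and the green timer were where they started. The small blue and red timers and part of the turquoise one were hidden behind the arm, so I did not recheck them.
- **Not seen directly:** no camera could see the orange clip under the rail. I take it as snapped because the timer stayed flat when released, and the clip snaps back in at 0.05 rad short of flat.

No check failed or disagreed. The lip did go snug about 2.5 mm further down the slope than I had calculated, probably because the timer tilted slightly in the grip.

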